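# Fit the tape rewinder's platter and lock its hub

### The arm

A 7-joint arm with a two-finger parallel gripper is mounted at the origin on a cart in front of the work surface, level with it; the furniture and walls round the work are solid. World frame = base frame: x ahead of the robot, y to its left, z up, the work surface at z = 0. Lengths are in m, angles in rad, forces in N, time in s.
With the tool pointing down it reaches from about 0.425 to 0.95 m from the base axis. Payload 4.7 kg.
Tool frame: the origin (TCP) lies on the centre line of the jaws, within the pads' length; the fingertips stand robot.nose_length ahead of it and the grasp point (between the pads) lies 8 mm behind it (robot.nose_length is the distance from the TCP to the fingertips, in m); z points along the fingers, y is the line along which they close (so a half turn about z gives the same grasp; the last joint's range is limited). The gripper opens to 85 mm and grips with 20 to 120 N. Pads are 22 mm wide; open, the fingers measure 114 mm over their backs; the gripper's body (76 mm by 85 mm) begins 54 mm behind the grasp point. The pads swing forward as they close: fully open they stand 13 mm farther back than shut.
Start: joints at [1.299, 0.469, -0.049, 1.532, 0.024, 1.141, -0.082], TCP at [0.162, -0.655, 0.242] pointing down, gripper open.
Joint ranges: [-2.59, 2.59], [-0.33, 1.99], [-1.39, 1.29], [0.1, 2.45], [-1.04, 4.18], [0.21, 1.99], [-2.66, 2.66]. Speed limits (rad/s): [2.57, 2.57, 3.14, 3.14, 3.14, 3.14, 3.14].

### API

Orientations are given as [roll, pitch, yaw] about the fixed x, y, z axes, in that order (R = Rz(yaw) Ry(pitch) Rx(roll)).
In Python, from plant import robot, claw, grab_frame, close_job gives the robot as it stands (robot), with the cameras as plain functions, the gripper (claw) and the job as plain functions. Calls block until the motion is done:
- robot.goto(position, orientation): joint-space move of the TCP to a pose.
- robot.move_straight(position, vel=0.15, attitude=None, contact_N=None): straight line of the TCP; attitude=None keeps the orientation; vel is the mean speed in m/s. With contact_N (N) it stops when the force on the tool has changed by that much, and returns True; else False.
- robot.move_joints(angles): joint-space move.
- claw.grip(opening, strength=None): opening from 0.0 (shut) to 1.0 (fully open); strength is the grip in N (None keeps the last); returns when the fingers have stopped.
- robot.sleep(seconds).
- robot.inverse_kinematics(position, orientation): joint angles nearest the present ones, or None.
- robot.sense(): the state.
- grab_frame(name): name is "scene" or "top" or "wrist"; returns a dict with "image" (480x640x3 uint8, red, green, blue), "range_z" (480x640 float32, m along the optical axis (not along the pixel's ray), 0 where there is no reading), "fx", "fy", "cx", "cy" (pixels), "R" (3x3) and "t" (3): a world point X has camera coordinates R X + t. Camera axes: x right, y down, z forward; pixel columns grow to the right and rows downward; lengths in m; the calibration is good to about 2 mm. A picture is of the moment at which its call begins.
A pose or a line that the arm cannot do raises robot.IKError and nothing moves.
- close_job(): hands the job in; it is judged then, once.
The state is a dict: "t": time; "joint_pos": joint angles; "joint_velocities": joint speeds; "effort": joint torques, N m; "tcp_pos": TCP position; "tcp_rot": TCP orientation; "wrist_force": force on the tool from outside, world axes, zero at the start; "torque": the same for the moment, N m; "opening": opening from 0.0 (shut) to 1.0 (fully open); "gripper_force": force on a finger pad.
Only numpy, scipy, OpenCV 4.12 (cv2) and the standard library are available. Lean on these libraries where they do the work, as an engineer would, in place of code of your own. Each camera call takes 0.05 s, during which the arm holds its last target. There are 200 camera calls.

### The job

Fit the aluminium platter on the tape rewinder's drive hub, turned so that its four holes go over the four studs and it lies flat and fully home on the hub flange. Then lock it: push the T-handle hex key down through the platter's boss into the recessed lock screw until it drops into the socket, and turn the screw clockwise to its stop. Take the key out again and stand it back in its hole in the tool block.

Things in the scene. Friction and masses are not known exactly. Their poses are not given: they have to be found in the camera images.
- platter: aluminium disc 130 mm wide, 12 mm thick, lying flat; origin: centre of its underside, z up. Upright tube (boss) on it: 52 mm outside, 43 inside, top 44 mm above the underside, free to grip from above. Centre bore 36 mm. Four through holes of 14 mm, 38 mm from the centre, at 45, 135, 225, 315 degrees from its x axis: fits the hub at any quarter turn. 0.34 to 0.53 kg
- hub_seat (a point): centre of the round hub flange's upper face, on top of the fixed grey rewinder (200 x 160 mm, 76 mm high), 86 mm over the bench; the platter's origin comes here. z is the hub axis. Four domed 10 mm studs, 38 mm from the axis, every 90 degrees, end 16 mm above it. The hub stands at an UNMEASURED angle (x, y here are the housing's); it holds stiffly, 1.2 N m
- pilot_top (a point): top of the hub's upright pilot, on the axis 36 mm above the flange: 34 mm diameter, its upper 6 mm tapered to 26; the platter's bore slides down it. In its middle a guide hole of 18 mm, flared to 23, leads 16 mm down to the lock screw's hex socket, 15 mm across flats, 16 mm deep, at an UNMEASURED angle: the key rests there, bevel 4 mm in, and when turned into line drops 12 mm
- lock_screw (a joint): angle of the lock screw in the pilot, rad, clockwise seen from above: 0 unlocked (at the start), 1.05 at its stop. Turns easily (0.06 N m) and stays where it is left. It pushes two dogs out of the pilot over the platter's inner ledge; they jam against the bore unless the platter is home
- hex_key: T-handle hexagon key, 144 mm high, upright in the tool block (may lean a few degrees); origin: centre of its tip, z up the shaft, x along the handle. Handle: black bar 96 x 18 x 24 mm, centre 132 mm above the tip. Shaft: hexagon 14 mm across flats up to 62 mm (two flats face its +x and -x), end bevelled to 9 mm over 4 mm; round, 12.5 mm, above. 0.16 kg
- key_hole (a point): mouth of the key's round hole, at the top face of the fixed wooden tool block (60 x 150 x 50 mm): 18 mm wide, 40 mm deep, upright. y along the block's length. A screwdriver stands in the block 85 mm from it towards -y, to 0.165 m above the bench

How it is judged:
On the way, in this order (a step that is already met when the one before it is completed fails the run):
1. the platter is home on the hub: studs through its holes, flat on the flange (z of platter in the frame of hub_seat below 0.003 m and horizontal distance between platter and hub_seat below 0.004 m and angle between platter's own z axis and vertical below 0.04 rad), for 0.2 s.
2. the key has locked the hub: the lock screw is turned clockwise to its stop (value of joint lock_screw above 0.9 rad), for 0.2 s.
At the end, for the whole second after the job is handed in: Platter home on the hub (within 3 mm of the flange, 4 mm of the axis, level within 2 degrees); lock screw clockwise at its stop (0.9 of 1.05 rad or more); hex key at rest and upright in its hole in the tool block, tip 30 mm or more down (all of step 1 and value of joint lock_screw above 0.9 rad and horizontal distance between hex_key and key_hole below 0.008 m and z of hex_key in the frame of key_hole below -0.03 m and angle between hex_key's own z axis and vertical below 0.12 rad and linear speed of each of hex_key, platter below 0.02 m/s); the robot touches nothing.
It also fails if it takes over 67 s, if anything falls off the work surface, if the arm or the gripper's body presses on something with over 40 N, if the wrist force passes 120 N, or if a joint passes its speed limit or range.

## Working session

There is one attempt and no reset: what is moved stays moved. The work goes in short steps, each a Python script; the robot and the scene stay as the last script left them, time stands still between calls to the robot, and variables do not carry over. Pictures are saved under pics/ and viewed, at most 12 in all, crops included, and the job is handed in when it is done.

```bash
ls; mkdir -p pics; python3 - <<'E'
from plant import robot, claw, grab_frame, close_job
import cv2,numpy as np
print(robot.nose_length, robot.sense())
for n in("scene","top"):
    f=grab_frame(n); cv2.imwrite(f"pics/{n}0.png",f["image"][:,:,::-1]); np.savez(f"pics/{n}0.npz",**f)
    print(n,f["fx"],f["cx"],f["cy"],f["R"].tolist(),f["t"])
E
```

```text
pics
plant.py
0.011 {'t': 0.0, 'joint_pos': array([ 1.29913927,  0.46944858, -0.0486062 ,  1.53369802,  0.0240798 ,
        1.14099219, -0.0823206 ]), 'joint_velocities': array([ 0.00140652,  0.00242668, -0.00049676,  0.00057059, -0.00030115,
        0.00043463,  0.00065588]), 'effort': array([ 4.30935006e-04, -5.10306144e+01, -4.65324742e-02, -2.37709469e+01,
        1.07465420e-02,  7.50103238e-03,  3.55557333e-06]), 'tcp_pos': array([ 0.16214353, -0.65465468,  0.24125488]), 'tcp_rot': array([-3.13963184e+00,  4.87142114e-05,  2.42769825e-01]), 'wrist_force': array([-0.44857089, -0.5475779 , -0.65007515]), 'torque': array([-0.03280569,  0.01581332,  0.04477749]), 'gripper_force': 0.0, 'opening': 0.9936495201363632}
scene 619.2113839146889 312.51369254291075 256.1443195066808 [[-0.8585355744874872, -0.5127422803424959, -0.0034671730008041736], [-0.319985803637471, 0.5410432676276878, -0.777741131756085], [0.40065665202255424, -0.6666089832157462, -0.6285751432296274]] [0.32902981 0.32484806 0.98120096]
top 612.0079594631081 321.74872665337404 234.0011694264313 [[0.0018572443214136946, -0.999913237343298, 0.013041028685492216], [-0.9894324905876348, -0.003728190975734823, -0.1449463596010552], [0.1449824031152765, -0.012634016688832699, -0.9893535689576428]] [-0.1787112   0.51906052  1.11733764]
```

View pics/scene0.png

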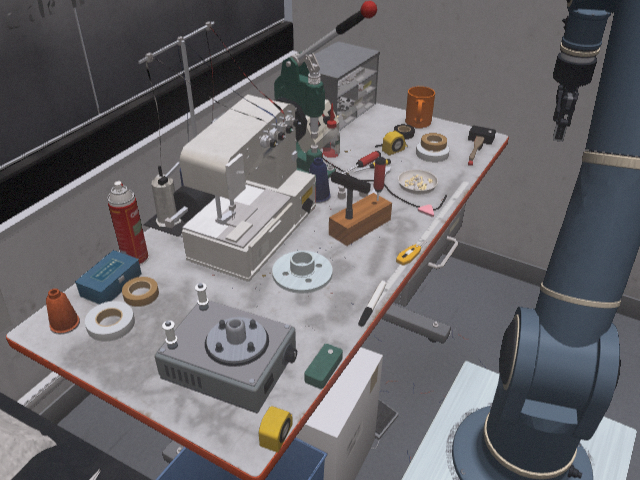

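View pics/top0.png

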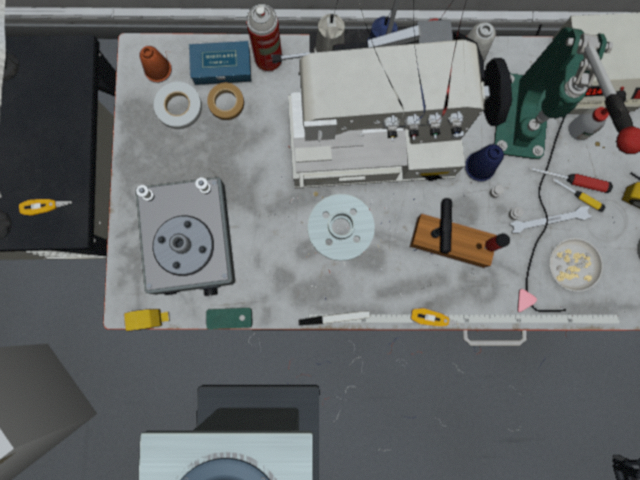

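The scene view shows the rewinder with hub (~237,338), the platter (~302,268) and the tool block with key (~355,205). In the top view the hub is at (182,244), the platter at (341,226), the key handle at (446,226) and the screwdriver at (498,242).

```bash
cat > h.py <<'E'
import numpy as np, cv2
from plant import robot, claw, grab_frame, close_job
def pt(f,u,v,z=None):
    """pixel -> world point: on plane z, or by depth"""
    d=f["R"].T@np.array([(u-f["cx"])/f["fx"],(v-f["cy"])/f["fy"],1.]); c=-f["R"].T@f["t"]
    if z is None:
        return c+d*f["range_z"][int(round(v)),int(round(u))]
    return c+d*(z-c[2])/d[2]
def tri(obs):
    """least-squares crossing of rays [(f,u,v),...] -> point, rms miss"""
    A=np.zeros((3,3)); b=np.zeros(3); L=[]
    for f,u,v in obs:
        d=f["R"].T@np.array([(u-f["cx"])/f["fx"],(v-f["cy"])/f["fy"],1.]); d/=np.linalg.norm(d)
        c=-f["R"].T@f["t"]; P=np.eye(3)-np.outer(d,d); A+=P; b+=P@c; L.append((P,c))
    X=np.linalg.solve(A,b); return X, np.sqrt(np.mean([np.sum((P@(X-c))**2) for P,c in L]))
def proj(f,X):
    p=f["R"]@np.asarray(X)+f["t"]; return f["fx"]*p[0]/p[2]+f["cx"], f["fy"]*p[1]/p[2]+f["cy"]
def snap(n,name):
    f=grab_frame(n); cv2.imwrite(f"pics/{name}.png",f["image"][:,:,::-1]); np.savez(f"pics/{name}.npz",**f); return f
E
python3 - <<'E'
from h import *
np.set_printoptions(precision=4,suppress=True)
f=dict(np.load("pics/top0.npz"))
for n,u,v in[("hubflange",198,252),("pilot",182,237),("platter",325,215),("boss",341,212),("keyL",446,205),("keyR",446,245),("block",425,233),("block2",480,255),("driver",500,241),("house",155,205),("post",202,182)]: print(n,pt(f,u,v))
g=grab_frame("wrist"); R=g["R"];c=-R.T@g["t"]
s=robot.sense(); from scipy.spatial.transform import Rotation as Ro
T=Ro.from_euler("xyz",s["tcp_rot"]).as_matrix()
print("cam in tcp",T.T@(c-s["tcp_pos"]),(T.T@R.T).tolist(),g["fx"],g["cx"],g["cy"],s["t"])
E
```

```text
hubflange [0.4793 0.0463 0.0844]
pilot [0.5013 0.0679 0.1214]
platter [ 0.5627 -0.184   0.0014]
boss [ 0.5606 -0.2134  0.0466]
keyL [ 0.5537 -0.3888  0.1543]
keyR [ 0.4847 -0.3871  0.1536]
block [ 0.5203 -0.3705  0.0518]
block2 [ 0.4795 -0.4731  0.0489]
driver [ 0.4906 -0.4767  0.1628]
house [0.5673 0.13   0.0731]
post [0.597  0.0338 0.1331]
cam in tcp [ 0.0762  0.0002 -0.1314] [[0.0003569236987583831, -0.9551413041808736, -0.29615023493682285], [0.9999998696367437, 0.0004490508033866997, -0.00024306351732905924], [0.0003651465058620192, -0.29615010957458393, 0.9551413399424155]] 378.23759694165625 319.6497358618151 234.25457620558336 0.15
```

```bash
python3 - <<'E'
from h import *
np.set_printoptions(precision=2,suppress=True)
P=np.pi
for n,p in[("plat",(.535,-.213,.22)),("platlow",(.535,-.213,.03)),("hub",(.49,.07,.306)),("hublow",(.49,.07,.11)),("key",(.52,-.388,.15)),("keyhi",(.49,.07,.32))]:
    for y in np.arange(-4,5)*P/4:
        q=robot.inverse_kinematics(p,[P,0,y]); print(n,round(y,2),None if q is None else np.array(q))
E
```

```text
plat -3.14 [ 0.91  0.44 -0.8   1.77  0.35  1.08  1.56]
plat -2.36 [ 1.12  0.6  -1.17  1.76  0.6   1.19  2.14]
plat -1.57 [-0.48  0.53  1.12  1.84 -0.53  1.11 -2.31]
plat -0.79 [ 0.42  0.33 -0.14  1.79  0.06  1.02 -2.1 ]
plat 0.0 [ 0.55  0.35 -0.31  1.79  0.12  1.03 -1.38]
plat 0.79 [ 0.66  0.37 -0.45  1.78  0.18  1.04 -0.65]
plat 1.57 [ 0.76  0.39 -0.59  1.77  0.25  1.05  0.08]
plat 2.36 [ 0.82  0.41 -0.67  1.77  0.29  1.06  0.83]
plat 3.14 [ 0.91  0.44 -0.8   1.77  0.35  1.08  1.56]
platlow -3.14 [ 0.78  0.67 -0.64  1.91  0.57  0.75  1.38]
platlow -2.36 [ 1.09  0.95 -1.19  1.9   1.03  1.08  1.82]
platlow -1.57 [-0.43  0.9   1.1   1.98 -1.02  0.96 -1.93]
platlow -0.79 [ 0.32  0.57 -0.02  1.94  0.01  0.63 -2.06]
platlow 0.0 [ 0.47  0.59 -0.22  1.93  0.2   0.65 -1.45]
platlow 0.79 [ 0.59  0.61 -0.37  1.92  0.34  0.67 -0.78]
platlow 1.57 [ 0.69  0.63 -0.51  1.92  0.46  0.71 -0.1 ]
platlow 2.36 [ 0.77  0.67 -0.63  1.91  0.57  0.75  0.6 ]
platlow 3.14 [ 0.78  0.67 -0.64  1.91  0.57  0.75  1.38]
hub -3.14 [ 0.74  0.3  -1.16  1.82  0.29  1.22  1.06]
hub -2.36 [ 0.75  0.3  -1.17  1.82  0.29 
[... 1169 characters left out ...]
[ 0.77  0.53 -0.27  1.68  0.16  0.96 -0.35]
key 1.57 [ 0.87  0.55 -0.42  1.67  0.26  0.97  0.36]
key 2.36 [ 0.97  0.58 -0.57  1.67  0.36  1.    1.07]
key 3.14 [ 1.07  0.62 -0.72  1.66  0.46  1.04  1.77]
keyhi -3.14 [ 0.75  0.28 -1.17  1.8   0.28  1.24  1.08]
keyhi -2.36 [ 0.75  0.28 -1.17  1.8   0.28  1.24  1.86]
keyhi -1.57 [ 0.82  0.34 -1.3   1.8   0.35  1.27  2.58]
keyhi -0.79 [-1.04  0.12  0.91  1.88 -0.1   1.19 -2.45]
keyhi 0.0 [ 0.57  0.21 -0.92  1.81  0.17  1.22 -1.97]
keyhi 0.79 [ 0.62  0.22 -0.98  1.8   0.19  1.22 -1.2 ]
keyhi 1.57 [ 0.66  0.24 -1.03  1.8   0.21  1.22 -0.43]
keyhi 2.36 [ 0.7   0.25 -1.09  1.8   0.24  1.23  0.33]
keyhi 3.14 [ 0.75  0.28 -1.17  1.8   0.28  1.24  1.08]
```

```bash
python3 - <<'E'
from h import *
P=np.pi; o=[P,0,P/2]
robot.goto((.51,-.213,.22),o); robot.sleep(.2); snap("wrist","p1")
robot.move_straight((.56,-.213,.22),vel=.25); robot.sleep(.2); snap("wrist","p2")
robot.goto((.465,.07,.306),o); robot.sleep(.2); snap("wrist","u1")
robot.move_straight((.515,.07,.306),vel=.25); robot.sleep(.2); snap("wrist","u2")
print(robot.sense()["t"])
cv2.imwrite("pics/both.png",np.hstack([cv2.imread("pics/p2.png")[:, 120:520],cv2.imread("pics/u2.png")[:,120:520]]))
E
```

```text
5.0583
```

View pics/both.png

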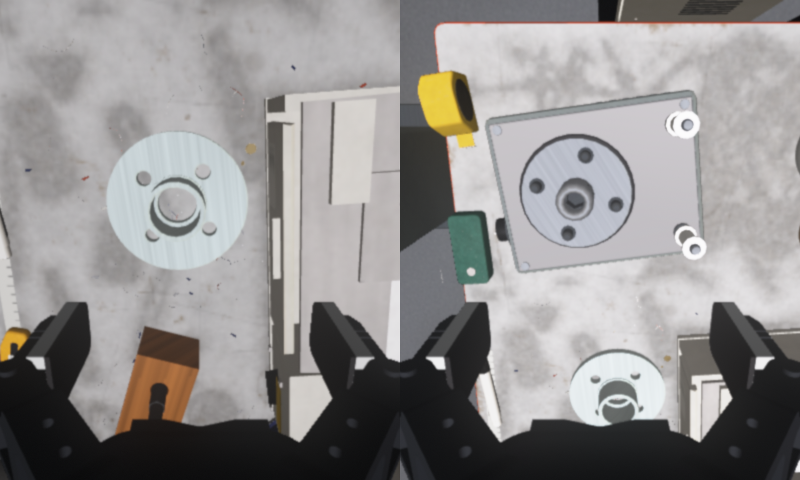

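Platter disc is at crop (177,200), holes at (143,178),(203,171),(209,229),(153,235); hub is at (575,190) with studs at (585,155),(615,204),(568,233),(537,186). All visible cleanly.

```bash
python3 - <<'E'
from h import *
np.set_printoptions(precision=4,suppress=True)
I={n:dict(np.load(f"pics/{n}.npz")) for n in("p1","p2","u1","u2")}
f=I["p2"];hsv=cv2.cvtColor(f["image"],cv2.COLOR_RGB2HSV)
for n,(u,v) in dict(disc=(250,200),hole=(263,178),hole2=(329,229),table=(400,30),bossin=(300,200)).items(): print(n,hsv[v,u],pt(f,u,v))
f=I["u2"];hsv=cv2.cvtColor(f["image"],cv2.COLOR_RGB2HSV)
for n,(u,v) in dict(stud=(305,155),fl=(270,215),house=(370,150),rim=(295,188),wall=(295,180),hole=(295,200)).items(): print(n,hsv[v,u],pt(f,u,v))
a=cv2.resize(I["p2"]["image"][120:280,215:375],(400,400),interpolation=cv2.INTER_CUBIC)
b=cv2.resize(I["u2"]["image"][120:260,225:365],(400,400),interpolation=cv2.INTER_CUBIC)
cv2.imwrite("pics/zoom.png",np.hstack([a,b])[:,:,::-1])
E
```

```text
disc [ 97  16 207] [ 0.4958 -0.2106  0.0106]
hole [150   2 148] [ 0.507  -0.1921 -0.0003]
hole2 [150   3 189] [ 0.5687 -0.2413  0.0009]
table [165   3 179] [ 0.6265 -0.0689  0.0011]
bossin [150   1 178] [ 0.5411 -0.2129  0.0001]
stud [108  26 100] [0.5022 0.1138 0.102 ]
fl [112  19 206] [0.4675 0.0559 0.0865]
house [150   5 202] [0.5621 0.1159 0.076 ]
rim [116  12 177] [0.4942 0.0884 0.1219]
wall [120   9  89] [0.493  0.0917 0.1007]
hole [110  23 102] [0.4919 0.0712 0.09  ]
```

View pics/zoom.png

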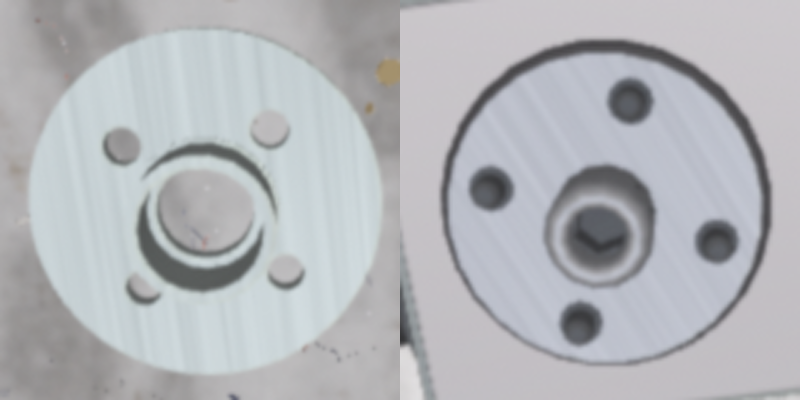

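```bash
cat > m.py <<'E'
from h import *
from scipy.optimize import least_squares
def circ(p):
    r=least_squares(lambda q:np.hypot(p[:,0]-q[0],p[:,1]-q[1])-q[2],[*p.mean(0)[:2],.05],loss="soft_l1",f_scale=.0007); return r.x
def cast(f,c,z): return np.array([pt(f,u,v,z) for u,v in c.reshape(-1,2)])
def blobs(mask,lo,hi):
    n,l,s,c=cv2.connectedComponentsWithStats(mask.astype(np.uint8)); return [c[i] for i in range(1,n) if lo<s[i,4]<hi]
def big(mask,near):
    """outer contour of the blob round a pixel"""
    cs,_=cv2.findContours(mask.astype(np.uint8),cv2.RETR_EXTERNAL,cv2.CHAIN_APPROX_NONE)
    cs=[c for c in cs if cv2.pointPolygonTest(c,near,False)>=0]; return max(cs,key=cv2.contourArea)
def pair(fs,conts,z):
    """circle at plane z in both views, height from the two rays to its centre"""
    q=[circ(cast(f,c,z)) for f,c in zip(fs,conts)]
    X,e=tri([(f,*proj(f,[*k[:2],z])) for f,k in zip(fs,q)]); return q,X,e
E
python3 - <<'E'
from m import *
np.set_printoptions(precision=4,suppress=True)
I={n:dict(np.load(f"pics/{n}.npz")) for n in("p1","p2","u1","u2")}
def quad(P):
    P=np.array(P); c=P.mean(0); d=P-c; a=np.arctan2(d[:,1],d[:,0]); 
    return c,np.hypot(*d.T[:2]),np.angle(np.exp(4j*a).mean())/4
D=[];H=[]
for n in("p1","p2"):
    f=I[n]; hsv=cv2.cvtColor(cv2.GaussianBlur(f["image"],(3,3),0),cv2.COLOR_RGB2HSV)
    m=(hsv[...,1]>=8)&(hsv[...,0]>85)&(hsv[...,0]<110); near=proj(f,(.535,-.25,.012))
    c=big(m,near); D.append(c)
    fill=cv2.drawContours(np.zeros(m.shape,np.uint8),[c],-1,1,-1)
    fill=cv2.erode(fill,np.ones((5,5)))
    b=blobs((fill>0)&(hsv[...,1]<8),60,350)
    P=[pt(f,*x,.012) for x in b]; print(n,len(b),np.array(b).tolist()); H.append(P)
    if len(P)==4: print(quad(P))
print("disc",*pair([I["p1"],I["p2"]],D,.012))
F=[]
for n in("u1","u2"):
    f=I[n]; hsv=cv2.cvtColor(f["image"],cv2.COLOR_RGB2HSV)
    x0=proj(f,(.49,.075,.086)); yy,xx=np.mgrid[:480,:640]; near=np.hypot(xx-x0[0],yy-x0[1])<80
    b=[x for x in blobs(near&(hsv[...,2]<140),60,350) if abs(np.hypot(*(pt(f,*x,.094)[:2]-[.49,.075]))-.038)<.012]
    P=[pt(f,*x,.094) for x in b]; print(n,len(b)); F.append((f,b))
    if len(P)==4: print(quad(P))
    c=big(near&(hsv[...,1]>=12)&(hsv[...,2]>150),proj(f,(.49,.045,.086))); print("flange",circ(cast(f,c,.086)))
(f,b),(g,d)=F
for x in b: # studs: pair in the two views by nearness on plane
    y=min(d,key=lambda y:np.hypot(*(pt(f,*x,.094)-pt(g,*y,.094))[:2])); print("stud",*tri([(f,*x),(g,*y)]))
E
```

```text
p1 4 [[376.5674157303371, 170.0561797752809], [317.6568047337278, 177.02958579881656], [382.19417475728153, 227.16504854368932], [324.1940298507463, 233.11194029850745]]
(array([ 0.5385, -0.2132,  0.012 ]), array([0.0374, 0.0378, 0.0386, 0.0377]), np.float64(-0.666310818222649))
p2 4 [[322.21714285714285, 170.8057142857143], [263.5506329113924, 177.50632911392404], [328.57246376811594, 227.55797101449275], [271.04819277108436, 234.9156626506024]]
(array([ 0.5383, -0.2135,  0.012 ]), array([0.038 , 0.0375, 0.0376, 0.0389]), np.float64(-0.6741765096028239))
disc [array([ 0.5383, -0.2137,  0.0641]), array([ 0.5385, -0.2138,  0.0642])] [ 0.5384 -0.214   0.0106] 7.188055696183418e-05
u1 4
(array([0.4925, 0.0768, 0.094 ]), array([0.0372, 0.0373, 0.0373, 0.0373]), np.float64(-0.23322003563979854))
flange [0.4928 0.0756 0.0514]
u2 4
(array([0.4934, 0.0768, 0.094 ]), array([0.0372, 0.0373, 0.0372, 0.0374]), np.float64(-0.2329444525039068))
flange [0.493  0.0755 0.0513]
stud [0.5018 0.1123 0.0864] 3.448528435834588e-05
stud [0.456  0.0843 0.0867] 4.7368979747730995e-05
stud [0.53   0.0667 0.0871] 4.8759562628855105e-05
stud [0.4842 0.0384 0.0874] 4.904558662337487e-05
```

```bash
python3 - <<'E'
from m import *
np.set_printoptions(precision=4,suppress=True)
P=np.pi; o=[P,0,P/2-.2]; x,y=.5384,-.2138
robot.goto((x,y,.10),o); robot.move_straight((x,y,.026),vel=.12)
claw.grip(0.0,60); s=robot.sense(); print(s["opening"],s["gripper_force"],s["tcp_pos"],s["tcp_rot"],s["wrist_force"])
robot.move_straight((x,y,.186),vel=.2); robot.sleep(.2); f=snap("wrist","g1"); s=robot.sense(); print(s["opening"],s["gripper_force"],s["tcp_pos"],s["wrist_force"],s["t"])
E
```

```text
0.6002209783831691 61.910562263801694 [ 0.5388 -0.214   0.0273] [3.1406 0.0007 1.3705] [-0.9802  0.8053  5.6633]
0.606867428273523 63.202452370896935 [ 0.5379 -0.2136  0.1849] [ 0.2655 -0.7911 -3.4844] 8.7667
```

View pics/g1.png

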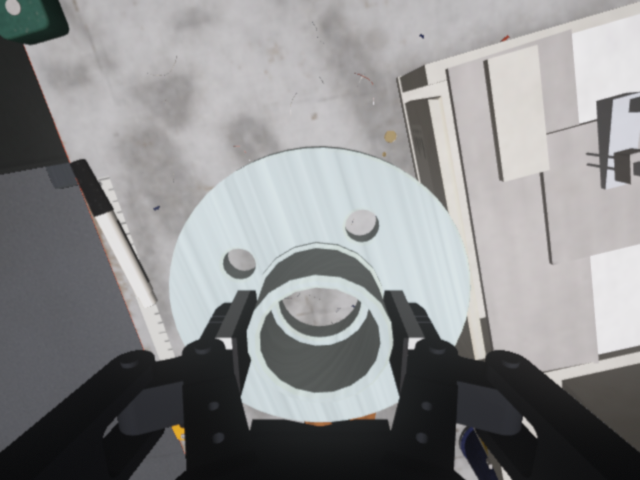

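The platter is held by the boss between the pads; boss top centre is at about (319,340), with two holes visible at (239,264) and (362,225).

```bash
python3 - <<'E'
from m import *
from scipy.spatial.transform import Rotation as Ro
np.set_printoptions(precision=4,suppress=True)
s=robot.sense(); f=dict(np.load("pics/g1.npz")); z=s["tcp_pos"][2]-.0153
hsv=cv2.cvtColor(cv2.GaussianBlur(f["image"],(3,3),0),cv2.COLOR_RGB2HSV)
m=(hsv[...,1]>=8)&(hsv[...,0]>85)&(hsv[...,0]<110)
c=big(m,(300,200)).reshape(-1,2); c=c[(c[:,1]<300)&(c[:,1]>148)]
p=cast(f,c,z); c=circ(p); print("disc",c,"rel tcp world",c[:2]-s["tcp_pos"][:2])
T=Ro.from_euler("xyz",s["tcp_rot"]).as_matrix(); print("in tool",T.T@np.array([*(c[:2]-s["tcp_pos"][:2]),0]))
b=blobs((hsv[...,1]<8)&(np.mgrid[:480,:640][0]<290)&(np.mgrid[:480,:640][1]>200)&(np.mgrid[:480,:640][1]<400)&(np.mgrid[:480,:640][0]>205),150,1500); print(b)
for x in b:
    q=pt(f,*x,z)[:2]-c[:2]; print(np.hypot(*q),np.arctan2(q[1],q[0])%(np.pi/2)-np.pi/2)
h=[pt(f,*x,z) for x in ((239,263),(362,224))]; d=h[1]-h[0]; print("dir",np.arctan2(d[1],d[0]),np.linalg.norm(d),s["tcp_rot"])
E
```

```text
disc [ 0.5378 -0.2129  0.0637] rel tcp world [-0.0001  0.0007]
in tool [ 0.0007 -0.0003  0.    ]
[array([360.4854, 222.5746]), array([240.9222, 259.8444])]
0.03850291472303867 -0.6555661844443742
0.03706897793453374 -0.722607877154255
dir 0.12219195399806643 0.05331907914251813 [-3.1396 -0.0006  1.371 ]
```

```bash
python3 - <<'E'
from m import *
np.set_printoptions(precision=4,suppress=True)
P=np.pi; o=[P,0,1.808]; t=np.array([.4934,.0749])
robot.goto((*t,.215),o); robot.sleep(.3); s=robot.sense(); e=t-s["tcp_pos"][:2]; print(e,s["tcp_rot"])
c=t+e
robot.move_straight((*c,.155),vel=.15); robot.sleep(.2); s=robot.sense(); print(s["tcp_pos"],s["wrist_force"]); c=c+t-s["tcp_pos"][:2]
r=robot.move_straight((*c,.109),vel=.03,contact_N=12); s=robot.sense(); print(r,s["tcp_pos"],s["tcp_rot"],s["wrist_force"],s["torque"],s["t"])
E
```

```text
[-0.0003  0.001 ] [-3.1413 -0.0001  1.806 ]
[0.4939 0.0761 0.1561] [-0.4606 -0.4691 -3.7941]
True [0.4925 0.0751 0.1133] [-3.1409  0.0001  1.8081] [-1.134  -0.1323  5.2977] [-0.0731  0.0616 -0.0122] 12.2083
```

```bash
python3 - <<'E'
from m import *
np.set_printoptions(precision=4,suppress=True)
P=np.pi
s=robot.sense(); p=s["tcp_pos"]
claw.grip(1.0); robot.move_straight((p[0],p[1],.25),vel=.2); snap("wrist","h1")
o=[P,0,P/2]
robot.goto((.49,-.40,.30),o); robot.sleep(.2); snap("wrist","k1")
robot.move_straight((.55,-.40,.30),vel=.25); robot.sleep(.2); snap("wrist","k2")
print(robot.sense()["t"])
f=dict(np.load("pics/h1.npz"))
for u,v in((320,150),(250,200),(390,200)): print(pt(f,u,v))
cv2.imwrite("pics/hk.png",np.hstack([cv2.imread("pics/h1.png")[:, 120:520],cv2.imread("pics/k2.png")[:,120:520]]))
E
```

```text
16.175
[0.4794 0.1257 0.0985]
[0.4364 0.0769 0.098 ]
[0.5398 0.1021 0.0985]
```

View pics/hk.png

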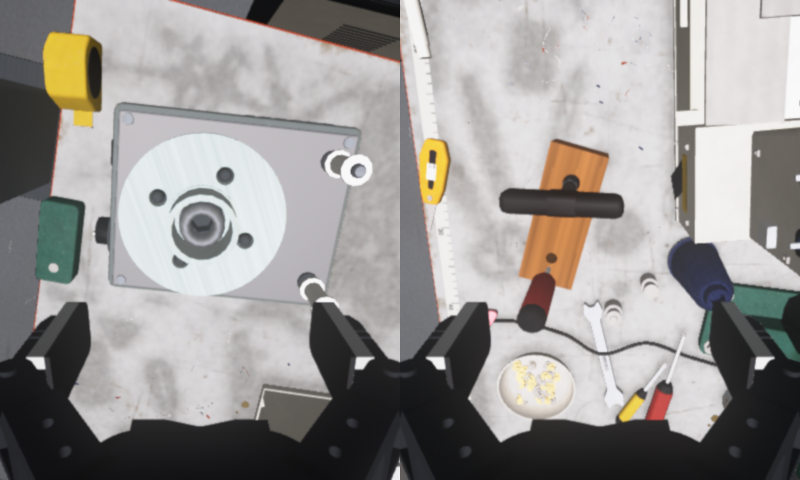

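The platter is seated flat (top at z≈0.098) with studs showing in its holes and the pilot central at (202,225). In the right half, the key handle is at (562,203) and spans (500,200)–(623,207), the shaft enters the block at (570,185), and the screwdriver is at (537,290).

```bash
python3 - <<'E'
from m import *
np.set_printoptions(precision=4,suppress=True)
fs=[dict(np.load(f"pics/{n}.npz")) for n in("k1","k2")]
E=[]
for f in fs:
    v=cv2.cvtColor(f["image"],cv2.COLOR_RGB2HSV)[...,2]; z=f["range_z"]
    X=np.moveaxis(np.array(np.meshgrid(np.arange(640),np.arange(480))),0,-1)
    d=np.stack([(X[...,0]-f["cx"])/f["fx"],(X[...,1]-f["cy"])/f["fy"],np.ones(z.shape)],-1)*z[...,None]
    W=(d-f["t"])@f["R"]
    m=(z>0)&(W[...,2]>.125)&(W[...,2]<.17)&(abs(W[...,0]-.52)<.08)&(abs(W[...,1]+.39)<.05)&(v<90)
    m=cv2.morphologyEx(m.astype(np.uint8),cv2.MORPH_OPEN,np.ones((3,3)))
    c=max(cv2.findContours(m,cv2.RETR_EXTERNAL,cv2.CHAIN_APPROX_NONE)[0],key=cv2.contourArea)
    r=cv2.minAreaRect(c); box=cv2.boxPoints(r); print("rect",r)
    w=W[m>0]; top=w[w[:,2]>np.percentile(w[:,2],50)]; print("ztop",np.percentile(w[:,2],[5,50,95]),"mean",w.mean(0))
    a=box[np.argsort(box[:,0])]; E.append((a[:2].mean(0),a[2:].mean(0)))
    A=np.c_[top[:,:2],np.ones(len(top))]; print("slope",np.linalg.lstsq(A,top[:,2],rcond=None)[0])
    s=(z>0)&(W[...,2]>.06)&(W[...,2]<.12)&(abs(W[...,0]-.52)<.04)&(abs(W[...,1]+.38)<.05)&(v<110)
    w=W[s]; print("shaft pts",len(w)); 
    for lo in(.06,.075,.09,.105):
        k=w[(w[:,2]>lo)&(w[:,2]<lo+.015)]; print(lo,len(k),k.mean(0) if len(k) else "")
e=[tri([(fs[0],*E[0][i]),(fs[1],*E[1][i])]) for i in(0,1)]
for q in e: print(*q)
d=e[1][0]-e[0][0]; print("centre",(e[0][0]+e[1][0])/2,"len",np.linalg.norm(d),"yaw",np.arctan2(d[1],d[0]),"pitch",d[2]/.096)
E
```

```text
rect ((357.0339660644531, 205.11669921875), (122.37106323242188, 26.28825569152832), 2.2025980949401855)
ztop [0.1425 0.1533 0.1547] mean [ 0.5194 -0.387   0.152 ]
slope [0.0017 0.001  0.1536]
shaft pts 160
0.06 71 [ 0.5183 -0.3848  0.069 ]
0.075 37 [ 0.5187 -0.3847  0.0823]
0.09 36 [ 0.5187 -0.3843  0.0974]
0.105 16 [ 0.5201 -0.3838  0.1093]
rect ((281.0501403808594, 202.74427795410156), (122.37863159179688, 26.332109451293945), 1.6365771293640137)
ztop [0.1425 0.1532 0.1548] mean [ 0.5207 -0.3871  0.1519]
slope [ 0.0004 -0.0021  0.153 ]
shaft pts 154
0.06 64 [ 0.5219 -0.3845  0.0696]
0.075 37 [ 0.5222 -0.3848  0.0827]
0.09 36 [ 0.5213 -0.3843  0.098 ]
0.105 17 [ 0.5208 -0.3837  0.1103]
[ 0.4731 -0.3865  0.1467] 0.00018163143341292146
[ 0.5669 -0.3892  0.1487] 0.00013604699457554046
centre [ 0.52   -0.3878  0.1477] len 0.09392896238391366 yaw -0.028723049034463956 pitch 0.021404242803598737
```

```bash
python3 - <<'E'
from m import *
from scipy.spatial.transform import Rotation as Ro
np.set_printoptions(precision=4,suppress=True)
P=np.pi; o=[P,0,P-.029]; x,y=.520,-.3885
robot.goto((x,y,.25),o); robot.move_straight((x,y,.1335),vel=.12); robot.sleep(.2)
claw.grip(0.0,70); robot.sleep(.2); s=robot.sense(); print(s["opening"],s["gripper_force"],s["tcp_pos"],s["tcp_rot"],s["wrist_force"],s["torque"])
np.save("home.npy",np.r_[s["tcp_pos"],s["tcp_rot"]])
robot.move_straight((x,y,.315),vel=.15); robot.sleep(.2); s=robot.sense(); f=snap("wrist","k3"); snap("scene","k3s"); snap("top","k3t")
print(s["opening"],s["tcp_pos"],s["wrist_force"],s["t"])
v=cv2.cvtColor(f["image"],cv2.COLOR_RGB2HSV)[...,2]
T=Ro.from_euler("xyz",s["tcp_rot"]).as_matrix()
uu,vv=np.meshgrid(np.arange(640),np.arange(480)); z=f["range_z"]
d=np.stack([(uu-f["cx"])/f["fx"],(vv-f["cy"])/f["fy"],np.ones(z.shape)],-1)*z[...,None]
W=((d-f["t"])@f["R"]-s["tcp_pos"])@T
m=(z>0)&(abs(W[...,0])<.03)&(abs(W[...,1])<.02)
for lo in np.arange(.0,.13,.01):
    k=W[m&(W[...,2]>lo)&(W[...,2]<lo+.01)]; print(round(lo,3),len(k),k.mean(0) if len(k) else "",k.max(0) if len(k) else "")
E
```

```text
0.20253405202752503 68.39577555656433 [ 0.5202 -0.3885  0.1337] [-3.1415  0.0003  3.1126] [0.0816 0.4495 1.4603] [0.0113 0.0442 0.0372]
0.19789148870478232 [ 0.5197 -0.3885  0.3142] [ 0.5602  0.4846 -2.5692] 21.125
0.0 283 [ 0.009  -0.0004  0.0029] [0.0113 0.02   0.007 ]
0.01 0  
0.02 0  
0.03 0  
0.04 0  
0.05 0  
0.06 0  
0.07 0  
0.08 0  
0.09 0  
0.1 0  
0.11 0  
0.12 0
```

View pics/k3.png

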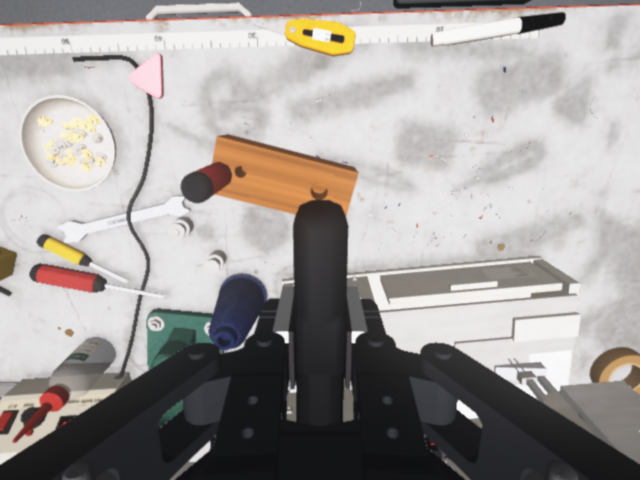

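View pics/k3s.png

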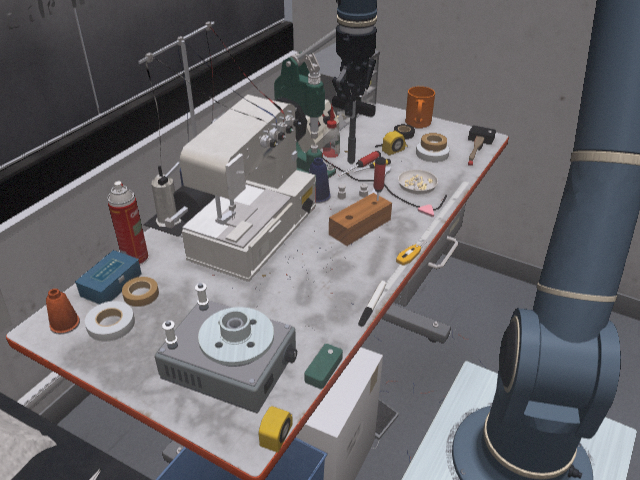

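The key is held and clear of the block. In the scene view the shaft runs down to the tip at ~(352,162), and the wrist view shows the empty key hole at (319,190).

```bash
python3 - <<'E'
from m import *
np.set_printoptions(precision=4,suppress=True)
f=dict(np.load("pics/k3.npz")); v=cv2.cvtColor(f["image"],cv2.COLOR_RGB2HSV)[...,2]
sub=v[180:200,305:335]; ys,xs=np.where(sub<60); print("hole px",len(xs),xs.mean()+305,ys.mean()+180,xs.min()+305,xs.max()+305,ys.min()+180,ys.max()+180)
print("hole",pt(f,xs.mean()+305,ys.mean()+180,.05))
g=dict(np.load("pics/k3s.npz")); t=robot.sense()["tcp_pos"]
for dz in(0,-.05,-.1,-.124): print(dz,proj(g,t+[0,0,dz]))
v=cv2.cvtColor(g["image"],cv2.COLOR_RGB2HSV)[...,2].astype(int)
for r in range(112,168,4):
    w=np.where(v[r,335:370]<70)[0]; print(r,w.min()+335 if len(w) else "",w.max()+335 if len(w) else "",w.mean()+335 if len(w) else "")
u,vv=np.meshgrid(np.arange(335,370),np.arange(100,170)); P=[(pt(g,a,b)) for a,b in zip(u.ravel(),vv.ravel()) if g["range_z"][b,a]>0]
P=np.array(P); P=P[np.hypot(P[:,0]-t[0],P[:,1]-t[1])<.02]
for lo in np.arange(.18,.30,.02):
    k=P[(P[:,2]>lo)&(P[:,2]<lo+.02)]; print(lo,len(k),k.mean(0)-t if len(k) else "")
E
```

```text
<stdin>:4: RuntimeWarning: Mean of empty slice.
  ret = ret.dtype.type(ret / rcount)
Traceback (most recent call last):
ValueError: zero-size array to reduction operation minimum which has no identity
```

```bash
python3 - <<'E'
from m import *
np.set_printoptions(precision=4,suppress=True)
f=dict(np.load("pics/k3.npz")); v=cv2.cvtColor(f["image"],cv2.COLOR_RGB2HSV)[...,2]
print("hole",pt(f,319,190,.05),v[184:204:2,319])
g=dict(np.load("pics/k3s.npz")); t=robot.sense()["tcp_pos"]
for dz in(0,-.05,-.1,-.124): print(dz,proj(g,t+[0,0,dz]))
u,vv=np.meshgrid(np.arange(335,370),np.arange(95,170)); P=[np.r_[pt(g,a,b),a,b] for a,b in zip(u.ravel(),vv.ravel()) if g["range_z"][b,a]>0]
P=np.array(P); P=P[np.hypot(P[:,0]-t[0],P[:,1]-t[1])<.02]
for lo in np.arange(.18,.32,.02):
    k=P[(P[:,2]>lo)&(P[:,2]<lo+.02)]; print(round(lo,2),len(k),k.mean(0)-np.r_[t,0,0] if len(k) else "",k[:,2].min() if len(k) else "")
E
```

```text
hole [ 0.5186 -0.3888  0.05  ] [207 195 188 198 193 115 100 102  65  48]
0 (np.float64(352.4994233638111), np.float64(109.3627347385497))
-0.05 (np.float64(351.60294896586106), np.float64(131.74227744231274))
-0.1 (np.float64(350.74937488911), np.float64(153.05085864123754))
-0.124 (np.float64(350.354003565799), np.float64(162.9208888775886))
0.18 18 [ -0.004    0.0047  -0.1179 351.0556 161.8889] 0.1908325563079557
0.2 58 [ -0.003    0.0051  -0.1048 350.7931 156.4483] 0.20001078743565903
0.22 66 [ -0.0037   0.0046  -0.0845 351.5303 147.8939] 0.22046467087570243
0.24 66 [ -0.003    0.0045  -0.0652 351.5758 139.5758] 0.24033660894251585
0.26 54 [ -0.0029   0.0044  -0.0447 351.9259 130.6111] 0.2600473689758639
0.28 49 [ -0.0036   0.0043  -0.0253 352.6122 122.0612] 0.2802452103469557
0.3 64 [ -0.0037   0.0132  -0.0029 351.     113.6562] 0.3006958431714193
0.32 115 [ -0.0071   0.0065   0.0167 354.4609 103.6696] 0.320081945650329
```

```bash
python3 - <<'E'
from m import *
np.set_printoptions(precision=4,suppress=True)
P=np.pi; x,y=.4929,.0755; yaw=P-.029
S=robot.sense
robot.move_straight((x,y,.315),vel=.25); robot.sleep(.2); p=S()["tcp_pos"]; c=np.array([x,y])+([x,y]-p[:2]); print(p)
robot.move_straight((*c,.262),vel=.15); robot.sleep(.15); p=S()["tcp_pos"]; c=c+[x,y]-p[:2]; print(p)
r=robot.move_straight((*c,.205),vel=.03,contact_N=7); s=S(); print(r,s["tcp_pos"],s["wrist_force"],s["torque"],s["t"])
z0=s["tcp_pos"][2]
if z0<.235:
  while z0-S()["tcp_pos"][2]<.006 and yaw>P-.029-1.2 and S()["t"]<42:
    yaw-=.1
    robot.goto((*c,S()["tcp_pos"][2]-.001),[P,0,yaw])
    r=robot.move_straight((*c,.205),vel=.04,contact_N=6); s=S(); print(round(yaw,3),r,s["tcp_pos"],s["wrist_force"],s["torque"][2],s["t"])
E
```

```text
[0.493  0.0748 0.3149]
[0.4935 0.0766 0.2632]
True [0.4926 0.0757 0.2135] [-0.33   -0.3402  4.9083] [-0.0722  0.2711 -0.0123] 25.5917
3.013 True [0.495  0.0766 0.213 ] [-2.4796 -1.2161 11.3592] -0.012022075834011174 26.05
2.913 True [0.4959 0.0764 0.2128] [-2.2443 -0.5061  9.6176] 0.04693115822804191 26.5083
2.813 True [0.4965 0.0763 0.2126] [-1.6753 -2.6393 10.9223] 0.038524154457264356 26.9667
2.713 True [0.4962 0.0762 0.2126] [-2.9495 -1.3265 10.1806] 0.03192288455020081 27.425
2.613 True [0.4958 0.0759 0.2126] [-3.8287 -1.3523 13.2956] 0.008031905390061635 27.8833
2.513 True [0.4958 0.0759 0.2126] [-3.5588 -1.3551 11.1314] 0.07136351077968767 28.3417
2.413 True [0.4954 0.0756 0.2127] [-3.5159 -1.3041 13.1529] 0.002435372925707672 28.8
2.313 True [0.4953 0.0754 0.2126] [-4.1368 -2.7831 13.0257] 0.038568244503229085 29.2583
2.213 True [0.4952 0.0753 0.2127] [-3.5523 -2.1704 11.858 ] 0.04408531099757297 29.7167
2.113 True [0.4946 0.0751 0.2126] [-4.0822 -2.002  13.4263] -0.0004308754874327442 30.175
2.013 True [0.4945 0.0749 0.2126] [-4.529  -1.5262 13.498 ] 0.02624034580900802 30.6333
1.913 True [0.4944 0.0749 0.2126] [-4.2327 -2.9723 13.6968] 0.0013204233079055043 31.0917
```

```bash
python3 - <<'E'
from m import *
np.set_printoptions(precision=4,suppress=True)
P=np.pi; c=(.4935,.0755); yaw=1.913; S=robot.sense
while yaw>1.3:
    yaw-=.08; robot.goto((*c,.2130),[P,0,yaw]); robot.sleep(.1); s=S(); print(round(yaw,3),s["tcp_rot"][2],s["tcp_pos"],s["wrist_force"],s["torque"],s["opening"],s["t"])
    if abs(s["torque"][2])>.4: break
snapf=snap("wrist","l1")
E
```

```text
1.833 1.8356732146671384 [0.4935 0.0747 0.2129] [ 0.9101 -2.9466  3.2433] [-0.9583 -0.0685  0.0511] 0.1971730507666548 31.4417
1.753 1.754974208022889 [0.4934 0.0749 0.2129] [-0.5301 -4.7658  4.1638] [-1.3615 -0.0371  0.0321] 0.2002911554121466 31.7917
1.673 1.674950005353254 [0.4933 0.075  0.2129] [-0.6279 -4.2598  3.7329] [-1.5597  0.0939  0.0698] 0.2012598068240607 32.1417
1.593 1.5943153554076321 [0.4933 0.075  0.2129] [-0.2293 -5.0154  4.5988] [-1.6702  0.1794  0.0618] 0.1991396976628137 32.4917
1.513 1.5142364173487166 [0.4932 0.075  0.2129] [ 0.4008 -5.0132  5.2443] [-1.6757  0.139   0.035 ] 0.20044299107906266 32.8417
1.433 1.434111578358249 [0.4931 0.0749 0.2129] [-0.7462 -5.1722  4.9141] [-1.6978  0.2547 -0.0214] 0.20142797925838649 33.1917
1.353 1.3539383169555832 [0.4931 0.0749 0.2129] [-1.5038 -5.0689  4.0052] [-1.7295  0.3466  0.0138] 0.19919967866381774 33.5417
1.273 1.2737419539699206 [0.493  0.0749 0.2129] [-0.4862 -4.9208  4.2694] [-1.7473  0.3731 -0.0364] 0.20081190449759556 33.8917
```

```bash
python3 - <<'E'
from m import *
f=snap("scene","l1s"); a=cv2.imread("pics/l1.png")[120:480,120:520]; b=cv2.resize(cv2.imread("pics/l1s.png")[220:400,150:350],(400,360),interpolation=cv2.INTER_CUBIC)
cv2.imwrite("pics/l1b.png",np.hstack([a,b]))
E
```

```text
(no output)
```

View pics/l1b.png

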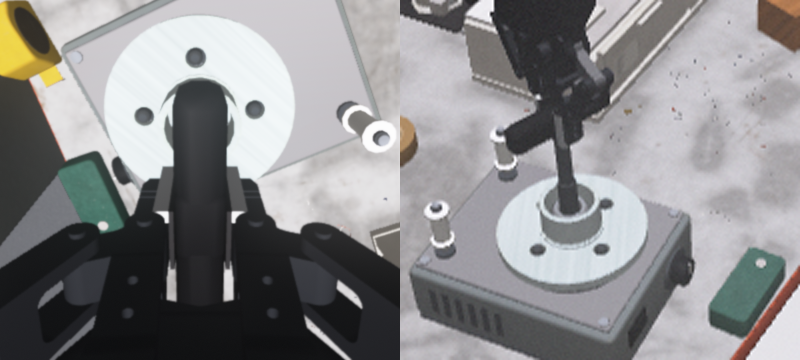

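```bash
python3 - <<'E'
from m import *
np.set_printoptions(precision=4,suppress=True)
f=dict(np.load("pics/l1.npz"))
for u,v in((316,177),(375,229),(264,236)):
    q=pt(f,u,v,.0975)[:2]-[.4929,.0755]; print(np.hypot(*q),np.arctan2(q[1],q[0])%(np.pi/2)-np.pi/2)
f=dict(np.load("pics/h1.npz"))
for u,v in((278,197),(345,176),(365,240)):
    q=pt(f,u,v,.0975)[:2]-[.4929,.0755]; print("h1",np.hypot(*q),np.arctan2(q[1],q[0])%(np.pi/2)-np.pi/2)
g=dict(np.load("pics/l1s.npz")); t=robot.sense()["tcp_pos"]
u,vv=np.meshgrid(np.arange(200,270),np.arange(250,345)); P=np.array([pt(g,a,b) for a,b in zip(u.ravel(),vv.ravel()) if g["range_z"][b,a]>0])
P=P[(np.hypot(P[:,0]-t[0],P[:,1]-t[1])<.02)&(P[:,2]>.132)]
for lo in np.arange(.13,.25,.01):
    k=P[(P[:,2]>lo)&(P[:,2]<lo+.01)]; print(round(lo,2),len(k),k.mean(0)-t if len(k) else "")
s=robot.sense(); print(s["wrist_force"],s["torque"],s["t"])
E
```

```text
0.03760452548211032 -0.2544009149590405
0.038532048611896144 -0.24076580751721366
0.0374205385717274 -0.22078003534478707
h1 0.037321007778229554 -0.2320640978293529
h1 0.03719693540648067 -0.248313717012288
h1 0.03830302338761108 -0.23498921962259134
0.13 33 [-0.0037  0.0051 -0.0771]
0.14 47 [-0.0042  0.0047 -0.0677]
0.15 40 [-0.0036  0.0038 -0.0582]
0.16 33 [-0.0037  0.0048 -0.0473]
0.17 34 [-0.0029  0.0037 -0.038 ]
0.18 36 [-0.0031  0.0042 -0.0277]
0.19 13 [-0.0016  0.0058 -0.0195]
0.2 23 [-0.0116  0.0105 -0.0071]
0.21 40 [-0.0089  0.0118  0.0026]
0.22 49 [-0.0077  0.014   0.0126]
0.23 123 [0.003  0.01   0.0214]
0.24 36 [0.0105 0.0058 0.0325]
[-0.8666 -5.4434  5.3048] [-1.7321  0.3492  0.002 ] 33.9917
```

```bash
python3 - <<'E'
from m import *
np.set_printoptions(precision=4,suppress=True)
P=np.pi; S=robot.sense; x,y=.4929,.0755
print(S()["effort"]);p=S()["tcp_pos"]; yaw=S()["tcp_rot"][2]
robot.move_straight((p[0],p[1],.29),vel=.15); s=S(); print(s["tcp_pos"],s["wrist_force"],s["torque"])
robot.move_straight((x-.06*np.cos(yaw),y-.06*np.sin(yaw),.29),vel=.2); robot.sleep(.1); f=snap("wrist","v1"); s=S(); print(s["tcp_pos"],s["wrist_force"],s["torque"],s["t"])
u=proj(f,(x,y,.122)); print(u); r=40; i,j=int(u[1]),int(u[0]); a=cv2.resize(f["image"][i-r:i+r,j-r:j+r],(400,400),interpolation=cv2.INTER_CUBIC)
g=dict(np.load("pics/h1.npz")); u=proj(g,(x,y,.122)); i,j=int(u[1]),int(u[0]); b=cv2.resize(g["image"][i-r:i+r,j-r:j+r],(400,400),interpolation=cv2.INTER_CUBIC)
cv2.imwrite("pics/vz.png",np.hstack([a,b])[:,:,::-1])
E
```

```text
[ -2.5793 -30.531   -6.604  -20.8284  -1.3994  -1.3795   0.0556]
[0.4923 0.0754 0.2889] [-0.1119  0.0695 -1.5212] [-0.0193  0.027  -0.0091]
[0.4752 0.0193 0.2896] [-0.4689 -0.1699 -1.7712] [-0.0018 -0.0305  0.0361] 35.2583
(np.float64(319.7621643393137), np.float64(139.88486599141606))
```

View pics/vz.png

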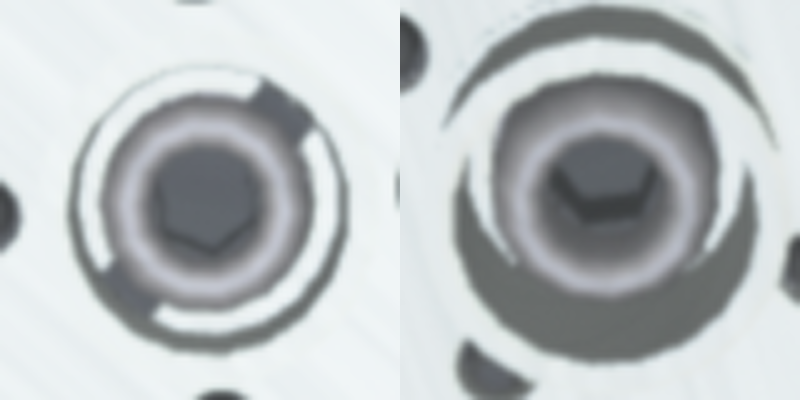

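The dogs are now out of the pilot and over the ledge, at (285,110) and (130,290) on the left; before turning (right) there were none. I'll check the hex angle numerically offline.

```bash
python3 - <<'E'
from m import *
x,y=.4929,.0755; r=40
for n,off,cs in(("v1",0,[(160,190),(163,230),(210,252),(252,228)]),("h1",400,[(550,180),(585,220),(640,212),(660,165)])):
    f=dict(np.load(f"pics/{n}.npz")); u=proj(f,(x,y,.122)); i,j=int(u[1]),int(u[0])
    w=[pt(f,j-r+(a-off)/5,i-r+b/5,.106)[:2] for a,b in cs]
    for a,b in zip(w,w[1:]): d=b-a; print(n,"edge",1e3*np.hypot(*d),np.degrees(np.arctan2(d[1],d[0]))%60)
# dog tips: reach from the axis, on the ledge plane
f=dict(np.load("pics/v1.npz")); u=proj(f,(x,y,.122)); i,j=int(u[1]),int(u[0])
for a,b in((270,85),(308,125),(285,105),(105,275),(155,315)): 
    q=pt(f,j-r+a/5,i-r+b/5,.11)[:2]-[x,y]; print("dog",1e3*np.hypot(*q),np.degrees(np.arctan2(q[1],q[0])))
E
```

```text
v1 edge 6.3196164009817775 17.083387478805804
v1 edge 8.40598225966891 18.44006134739164
v1 edge 7.8156999098364235 12.281298723451126
h1 edge 8.200836565458367 23.558528589336134
h1 edge 8.428000583043174 22.323073816235517
h1 edge 7.938970804404625 21.787655567665524
dog 20.39357073528696 42.40930541050017
dog 20.086840747190173 18.032228050362914
dog 19.36289687486445 31.72155974658464
dog 19.82268880045886 -160.58559869934868
dog 19.800212653494285 -130.566516241699
```

```bash
python3 - <<'E'
from m import *
np.set_printoptions(precision=4,suppress=True)
P=np.pi; S=robot.sense; x,y=.4929,.0755; t=np.array([x,y]); yaw=1.97
robot.goto((x,y,.29),[P,0,yaw]); robot.sleep(.15); c=2*t-S()["tcp_pos"][:2]
robot.move_straight((*c,.255),vel=.15)
r=robot.move_straight((*c,.205),vel=.04,contact_N=6); s=S(); print(r,s["tcp_pos"],s["wrist_force"],s["t"])
z=s["tcp_pos"][2]
if z>.22:
  for k in range(5):
    yaw-=.06; robot.goto((*c,S()["tcp_pos"][2]-.001),[P,0,yaw]); r=robot.move_straight((*c,.205),vel=.05,contact_N=5); s=S(); print("search",yaw,s["tcp_pos"],s["t"])
    if s["tcp_pos"][2]<.22: break
z=S()["tcp_pos"][2]
if z<.22:
  y0=yaw
  while yaw>y0-.36:
    yaw-=.06; robot.goto((*c,z),[P,0,yaw]); s=S(); print(round(yaw,3),s["tcp_rot"][2],s["wrist_force"],s["torque"],s["effort"][6],s["t"])
    if s["torque"][2]>.25: break
E
```

```text
True [0.4927 0.075  0.2235] [ 1.2515 -0.9098 -1.3522] 37.15
search 1.91 [0.4928 0.0747 0.2189] 37.6083
1.85 1.8511673065222765 [ 0.1138 -3.2428 -2.2559] [-1.2455 -0.2535 -0.0225] -0.07408305304124951 37.8583
1.79 1.791773455838718 [ 0.1571 -4.2877 -2.5193] [-1.5665 -0.1739  0.0531] -0.07589484332129359 38.1083
1.73 1.7314751702384852 [ 0.2227 -5.3446  0.1275] [-1.6946 -0.1697  0.0311] -0.06378041580319405 38.3583
1.67 1.6715395610283377 [-0.4975 -5.4698 -2.1929] [-1.7041 -0.1215  0.0291] -0.08286919444799423 38.6083
1.61 1.611581462513353 [ 1.0033 -5.8906 -1.151 ] [-1.7705 -0.0949  0.0288] -0.09449348319321871 38.8583
1.55 1.5515916579019398 [ 0.5909 -5.3915 -1.7428] [-1.761  -0.1266  0.0487] -0.08813784923404455 39.1083
```

```bash
python3 - <<'E'
from m import *
np.set_printoptions(precision=4,suppress=True)
S=robot.sense; s=S(); p=s["tcp_pos"]; print(p,s["wrist_force"])
r=robot.move_straight((.4929,.0755,.205),vel=.05,contact_N=8); s=S(); print(r,s["tcp_pos"],s["tcp_rot"],s["wrist_force"],s["torque"],s["t"])
f=snap("wrist","w1"); g=snap("scene","w1s")
a=f["image"][120:480,120:520]; b=cv2.resize(g["image"][210:350,170:325],(398,360),interpolation=cv2.INTER_CUBIC)
cv2.imwrite("pics/w1b.png",np.hstack([a,b])[:,:,::-1])
E
```

```text
[0.4927 0.0754 0.2186] [ 0.5909 -5.3915 -1.7428]
True [0.4927 0.0745 0.2154] [-3.1401  0.0038  1.5513] [ 1.5342 -0.595  -4.1337] [-0.3374 -0.2525  0.0805] 39.3167
```

View pics/w1b.png

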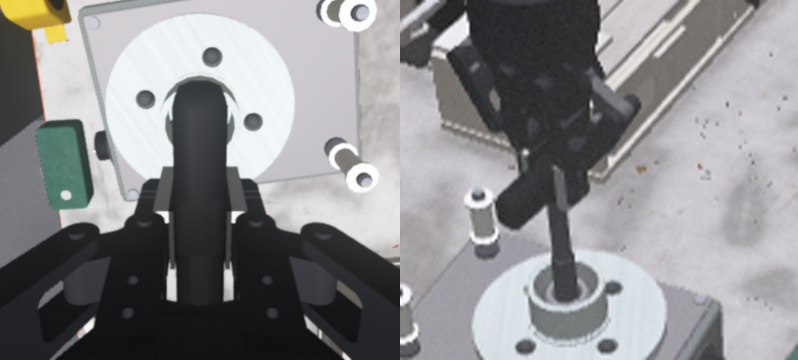

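The key is standing in the pilot with the shaft upright and the handle square in the pads. Holes are at (212,57), (146,99) and (253,121). The earlier "contacts" were side-load changes, so I press on and watch the numbers.

```bash
python3 - <<'E'
from m import *
np.set_printoptions(precision=4,suppress=True)
f=dict(np.load("pics/w1.npz"))
for u,v in((332,177),(266,219),(373,241)):
    q=pt(f,u,v,.0975)[:2]-[.4929,.0755]; print(np.hypot(*q),np.arctan2(q[1],q[0])%(np.pi/2)-np.pi/2)
S=robot.sense; robot.sleep(.1)
for i in range(2):
    r=robot.move_straight((.4929,.0760,.208),vel=.04,contact_N=12); s=S(); print(r,s["tcp_pos"],s["wrist_force"],s["torque"],s["t"])
yaw=1.5513; z=S()["tcp_pos"][2]
for dy in(.05,-.05,-.15): 
    robot.goto((.4929,.0758,z),[np.pi,0,yaw+dy]); robot.sleep(.1); s=S(); print(dy,s["tcp_pos"],s["tcp_rot"][2],s["wrist_force"],s["torque"],s["effort"][6],s["t"])
E
```

```text
0.03731620972892407 -0.24556309711091262
0.03716516527172409 -0.22756804179483314
0.03817089532922194 -0.23369920838831115
True [0.4929 0.0749 0.213 ] [-1.1279 -0.7492  0.4448] [-0.2885  0.2441  0.013 ] 39.725
True [0.4942 0.0761 0.2127] [-3.0671 -1.2888  8.2427] [-0.5551  0.9192  0.0038] 39.9333
0.05 [0.4931 0.0756 0.2128] 1.6001185440465429 [-0.7272 -2.59    0.346 ] [-0.7034 -0.1064  0.078 ] -0.035021089715883136 40.2833
-0.05 [0.4931 0.0756 0.2128] 1.5025977410510993 [ 0.115  -2.7964  0.6546] [-0.9536 -0.1378 -0.0724] 0.036535493563860655 40.6333
-0.15 [0.4931 0.0756 0.2128] 1.403258990431755 [-0.2451 -3.9287  1.9132] [-1.0764 -0.1249 -0.0781] 0.05558071075938642 40.9833
```

```bash
python3 - <<'E'
from m import *
np.set_printoptions(precision=3,suppress=True)
S=robot.sense; yaw=1.403
while yaw>.25:
    yaw-=.1; robot.goto((.4929,.0758,.2125),[np.pi,0,yaw]); s=S(); print(round(yaw,3),round(s["tcp_rot"][2],3),s["tcp_pos"],s["wrist_force"],s["torque"],round(s["effort"][6],3),s["t"])
    if abs(s["torque"][2])>.25: break
E
```

```text
1.303 1.306 [0.493 0.076 0.213] [ 0.576 -3.445  3.618] [-1.248  0.023 -0.071] -0.03 41.2333
1.203 1.207 [0.493 0.076 0.213] [ 0.407 -3.428  4.703] [-1.302  0.1   -0.071] -0.027 41.4833
1.103 1.108 [0.493 0.076 0.213] [ 0.941 -3.914  5.535] [-1.365  0.079 -0.094] -0.015 41.7333
1.003 1.008 [0.493 0.076 0.213] [-0.432 -3.903  5.1  ] [-1.338  0.133 -0.052] -0.041 41.9833
0.903 0.908 [0.493 0.076 0.213] [ 0.315 -4.254  6.175] [-1.262  0.159 -0.049] -0.046 42.2333
0.803 0.808 [0.493 0.076 0.213] [-0.623 -4.87   5.854] [-1.413  0.283  0.019] -0.077 42.4833
0.703 0.708 [0.493 0.075 0.213] [-0.215 -5.085  6.238] [-1.484  0.356 -0.049] -0.07 42.7333
0.603 0.608 [0.493 0.075 0.213] [-1.207 -4.513  6.507] [-1.57   0.335  0.049] -0.102 42.9833
0.503 0.508 [0.493 0.075 0.213] [-1.732 -5.193  6.542] [-1.627  0.416  0.058] -0.075 43.2333
0.403 0.408 [0.493 0.075 0.213] [-1.674 -5.069  7.096] [-1.591  0.443 -0.079] -0.002 43.4833
0.303 0.308 [0.493 0.075 0.213] [-1.419 -4.526  6.015] [-1.56   0.518 -0.057] 0.001 43.7333
0.203 0.208 [0.492 0.075 0.213] [-1.435 -5.338  7.261] [-1.59   0.597 -0.049] 0.001 43.9833
```

```bash
python3 - <<'E'
from m import *
np.set_printoptions(precision=4,suppress=True)
for n in("k3","l1","v1","w1"):
    f=dict(np.load(f"pics/{n}.npz")); z=f["range_z"]; v=cv2.cvtColor(f["image"],cv2.COLOR_RGB2HSV)[...,2]
    print(n,"depth",[float(np.round(z[r,320],4)) for r in(205,215,230,250,270,290,310,330)])
    row=[ (np.where(v[r,270:370]<75)[0].min()+270,np.where(v[r,270:370]<75)[0].max()+270) for r in(220,235,250)]; print(row)
    col=v[150:260,320]; print([int(i)+150 for i in np.where(np.diff((col<75).astype(int)))[0]])
for n,tz in(("k3s",.3142),("l1s",.2129),("w1s",.2154)):
    g=dict(np.load(f"pics/{n}.npz")); x,y=(.5197,-.3885) if n=="k3s" else (.4929,.0755); lum=g["image"].mean(-1)
    W=[]
    for dz in np.arange(-.12,-.02,.006):
        u,v=proj(g,(x,y,tz+dz)); d=np.linalg.norm(g["R"]@[x,y,tz+dz]+g["t"]); L=lum[int(round(v)),int(u)-14:int(u)+15]
        W.append((round(float(dz),3),int((L<80).sum())))
    print(n,W)
E
```

```text
k3 depth [0.1234000027179718, 0.11840000003576279, 0.11550000309944153, 0.11739999800920486, 0.11969999969005585, 0.12229999899864197, 0.12409999966621399, 0.12610000371932983]
[(np.int64(295), np.int64(345)), (np.int64(294), np.int64(346)), (np.int64(294), np.int64(346))]
[199]
l1 depth [0.12479999661445618, 0.11649999767541885, 0.11490000039339066, 0.11819999665021896, 0.11909999698400497, 0.12129999697208405, 0.12449999898672104, 0.12470000237226486]
[(np.int64(295), np.int64(344)), (np.int64(294), np.int64(346)), (np.int64(293), np.int64(346))]
[200]
v1 depth [0.12430000305175781, 0.11760000139474869, 0.11569999903440475, 0.11680000275373459, 0.11890000104904175, 0.12139999866485596, 0.1225999966263771, 0.1256999969482422]
[(np.int64(295), np.int64(344)), (np.int64(293), np.int64(346)), (np.int64(293), np.int64(346))]
[201]
w1 depth [0.12370000034570694, 0.11670000106096268, 0.11569999903440475, 0.1168999969959259, 0.11959999799728394, 0.12120000272989273, 0.12449999898672104, 0.12610000371932983]
[(np.int64(295), np.int64(344)), (np.int64(294), np.int64(346)), (np.int64(293), np.int64(346))]
[200]
k3s [(-0.12, 10), (-0.114, 7), (-0.108, 7), (-0.102, 7), (-0.096, 7), (-0.09, 7), (-0.084, 7), (-0.078, 7), (-0.072, 11), (-0.066, 9), (-0.06, 6), (-0.054, 5), (-0.048, 5), (-0.042, 5), (-0.036, 6), (-0.03, 6), (-0.024, 6)]
l1s [(-0.12, 0), (-0.114, 0), (-0.108, 0), (-0.102, 0), (-0.096, 9), (-0.09, 9), (-0.084, 9), (-0.078, 10), (-0.072, 9), (-0.066, 7), (-0.06, 7), (-0.054, 7), (-0.048, 7), (-0.042, 7), (-0.036, 7), (-0.03, 7), (-0.024, 4)]
w1s [(-0.12, 0), (-0.114, 0), (-0.108, 0), (-0.102, 6), (-0.096, 9), (-0.09, 9), (-0.084, 9), (-0.078, 8), (-0.072, 9), (-0.066, 5), (-0.06, 7), (-0.054, 6), (-0.048, 7), (-0.042, 7), (-0.036, 6), (-0.03, 11), (-0.024, 13)]
```

```bash
python3 - <<'E'
from m import *
np.set_printoptions(precision=4,suppress=True)
P=np.pi; S=robot.sense; x,y=.4929,.0755; yaw=1.274
p=S()["tcp_pos"]; robot.move_straight((p[0],p[1],.29),vel=.15); print(S()["wrist_force"],S()["torque"])
robot.goto((x-.06*np.cos(yaw),y-.06*np.sin(yaw),.29),[P,0,yaw]); robot.sleep(.2); f=snap("wrist","v2"); s=S(); print(s["tcp_pos"],s["tcp_rot"],s["t"])
g=dict(np.load("pics/v1.npz")); r=40
def crop(f):
    u=proj(f,(x,y,.122)); return cv2.getRectSubPix(f["image"],(80,80),u)
a,b=crop(f),crop(g); d=cv2.absdiff(a,b).max(-1); print("diff mean/max",d.mean(),d.max())
def dark(c): # dogs: dark, cool tabs in the white ledge ring
    gray=c.mean(-1); yy,xx=np.mgrid[:80,:80]-39.5; rr=np.hypot(xx,yy); th=np.degrees(np.arctan2(yy,xx))
    return [int(gray[(rr>22)&(rr<25)&(abs((th-t+180)%360-180)<8)].mean()) for t in range(-180,180,15)]
print(dark(a));print(dark(b))
cv2.imwrite("pics/vv.png",np.hstack([cv2.resize(i,(400,400),interpolation=cv2.INTER_CUBIC) for i in(a,b)])[:,:,::-1])
# hex: gradient direction histogram in the socket, modulo 60 deg
for n,c in(("new",a),("old",b)):
    G=cv2.GaussianBlur(cv2.cvtColor(c,cv2.COLOR_RGB2GRAY).astype(np.float32),(0,0),.8); gx,gy=cv2.Sobel(G,5,1,0),cv2.Sobel(G,5,0,1)
    yy,xx=np.mgrid[:80,:80]-39.5; m=(np.hypot(xx,yy)<12); w=np.hypot(gx,gy)[m]; q=np.exp(6j*np.arctan2(gy,gx)[m]); z=(w*q).sum()/w.sum(); print(n,abs(z),np.degrees(np.angle(z))/6)
E
```

```text
[ 0.604  -0.3173 -1.8631] [-0.0497  0.0262  0.0073]
[0.4754 0.0184 0.29  ] [-3.1415 -0.0001  1.2743] 45.9917
diff mean/max 1.210625 26
[226, 228, 228, 223, 210, 213, 208, 197, 109, 103, 197, 228, 232, 232, 232, 232, 232, 227, 225, 223, 134, 105, 172, 221]
[227, 229, 229, 226, 212, 211, 206, 196, 107, 103, 195, 228, 234, 233, 232, 232, 231, 225, 225, 220, 130, 104, 171, 220]
new 0.20003808 -7.573751
old 0.2215524 -6.8864765
```

The socket and dogs are the same after another 1.7 rad of clockwise turning, so the screw is at its stop. I'll return the key.

```bash
python3 - <<'E'
from m import *
np.set_printoptions(precision=4,suppress=True)
S=robot.sense; h=np.load("home.npy"); P=np.pi; o=[P,0,P-.029]; t=h[:2]
robot.goto((.50,-.05,.315),o); robot.move_straight((*t,.315),vel=.25); robot.sleep(.15); e=t-S()["tcp_pos"][:2]; c=t+e
robot.move_straight((*c,.19),vel=.15); robot.sleep(.2); p=S()["tcp_pos"]; c=c+t-p[:2]; print(p,S()["tcp_rot"],c)
r=robot.move_straight((*c,h[2]+.001),vel=.05,contact_N=15); s=S(); print(r,s["tcp_pos"],s["wrist_force"],s["t"])
E
```

```text
[ 0.5203 -0.3901  0.1911] [-3.1404  0.0016  3.1126] [ 0.5197 -0.3883]
False [ 0.5198 -0.3883  0.135 ] [ 0.6073 -0.3252 -2.2023] 51.7833
```

```bash
python3 - <<'E'
from m import *
np.set_printoptions(precision=4,suppress=True)
S=robot.sense
claw.grip(1.0); p=S()["tcp_pos"]; robot.move_straight((p[0],p[1],.29),vel=.15); robot.sleep(.3)
f=snap("wrist","e1"); s=S(); print(s["wrist_force"],s["gripper_force"],s["t"])
for X in((.50,-.3885,.15),(.52,-.3885,.15),(.54,-.3885,.15)): print(pt(f,*proj(f,X)))
g=snap("top","e1t")
for X in((.50,-.3885,.15),(.47,.11,.098)): print(pt(g,*proj(g,X)))
ok=abs(pt(f,*proj(f,(.51,-.3885,.15)))[2]-.153)<.006
print(ok)
if ok: close_job()
E
```

```text
[ 0.0653 -0.027  -0.1594] 0.0 53.9833
[ 0.4992 -0.3885  0.154 ]
[ 0.5189 -0.3885  0.154 ]
[ 0.5383 -0.3885  0.1549]
[ 0.4993 -0.3874  0.1551]
[0.4697 0.1094 0.1006]
True
the job is handed in; nothing more can be done
```

The job is handed in, at about 54 s of the 67 s allowed: the platter is flat on the hub flange, the lock dogs are out over its ledge, and the key stands back in its tool block hole. I never felt a clear torque rise at the lock stop; I inferred it from the dogs and socket looking the same after a further 1.7 rad clockwise.

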